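# Move the front ticket to the locking rail and lock it

## Robot

A 6-joint arm with a two-finger parallel gripper is mounted at the origin on a cart in front of the work surface, level with it; the furniture and walls round the work are solid. World frame = base frame: x ahead of the robot, y to its left, z up, the work surface at z = 0. Lengths are in m, angles in rad, forces in N, time in s.
With the tool pointing down it reaches from about 0.35 to 0.775 m from the base axis. Payload 7.3 kg.
Tool frame: the origin (TCP) lies midway between the tips of the shut fingers; the grasp point (between the pads) lies 19 mm behind it (robot.tcp_to_grasp is the z of the grasp point in the tool frame, in m); z points along the fingers, y is the line along which they close (so a half turn about z gives the same grasp; the last joint's range is limited). The gripper opens to 92 mm and grips with 3 to 60 N. Pads are 19 mm wide; open, the fingers measure 130 mm over their backs; the gripper's body (75 mm by 190 mm) begins 47 mm behind the grasp point.
Start: joints at [-1.262, 0.342, 1.524, -0, 1.275, -0.146], TCP at [0.231, -0.472, 0.227] pointing down, gripper open.
Joint ranges: [-2.53, 2.53], [-0.77, 2.02], [0.04, 2.7], [-1, 4.14], [0.28, 2.66], [-3.11, 3.11]. Speed limits (rad/s): [2.57, 2.57, 3.14, 3.14, 3.14, 3.14].

## Interface

Orientations are given as a unit quaternion [w, x, y, z].
In Python, from rig import robot gives the robot as it stands.
- The arm moves only by the tool move_arm, never from a script. Its arguments are lists of equal length, an entry for each row: "travel": the shift along the tool's x, y, z in cm, a list of three; "rot": the turn, a rotation vector about the tool's x, y, z in rad, a list of three; "gripper": the opening, from -1 (shut) to 1 (fully open). In form: {"travel": [[dx, dy, dz], ...], "rot": [[rx, ry, rz], ...], "gripper": [gripper, ...]}. A call has 1 to 20 rows; each row shifts and turns the commanded pose from where the row before left it, along the tool's axes as they then stand; what a row does not reach is not made up. A row lasts 1/12 s, in which the tool goes at most 41.7 mm and 7.16 degrees, less where a joint would pass 70% of its speed; a pose out of reach is approached as far as the arm can. A call with a gripper value outside its range is refused whole. The fingers move at their own pace and stop on an object; "newtons" is the grip in N (left out, the last holds). Time passes only in rows, so rows that do not move let the fingers close. It gives the time, the measured TCP pose, the force, the opening and the grip force at its end, in the units of the state.
- robot.get_obs(): the state, without advancing time (a new reading comes with each control period).
- robot.read_camera(name): name is "side" or "top" or "wrist"; returns the picture (400x640x3 uint8, red, green, blue); there is no depth.
- robot.camera_params(name): a dict with "vertical_fov" (degrees; the focal length in pixels is half the picture's height over the tangent of half this angle, whatever the lens; pixels are square), "cx", "cy" (the principal point, pixels), "pose" (4x4, takes a point from camera to world coordinates); the wrist camera has in their place "T_tool_cam" (4x4, takes a point from camera to tool coordinates, whose origin is the TCP and whose axes are the flange's). Camera axes: x right, y down, z forward; pixel columns grow to the right and rows downward; lengths in m; the calibration is good to about 2 mm. The wrist camera is an equidistant fisheye: a pixel r from the principal point sees the ray r / f radians off the axis. A picture is of the moment at which its call begins: read the wrist's pose just before it. camera_params takes no time and is no camera call.
- robot.job_done(): hands the job in; it is judged then, once.
Trained networks look in the newest picture that a camera, given by its name, has taken for a name from the list of things; names that differ only in an ending like _2 or _b are one class to them, and where a whole thing is asked for, a point or a joint stands for the part that bears it (a point fixed in the world has none). Each returns a list of dicts, best first, with "conf" (0 to 1); they miss things now and then, are a little off and sometimes report something else, mostly with a low value. They report only what shows in the picture. A call takes as long as a camera call.
- robot.boxes_of(name, camera): "position" ([column, row] in pixels, amid what is visible of it).
- robot.regions_of(name, camera): "pixels" (400x640 bool, what is visible of it) and "position" ([column, row] in pixels, amid what is visible of it).
The state is a dict: "time_s": time; "joints": joint angles; "joint_velocities": joint speeds; "joint_efforts": joint torques, N m; "eef_pos": TCP position; "eef_rot": TCP orientation; "ft_force": force on the tool from outside, world axes, zero at the start; "wrist_torque": the same for the moment, N m; "gripper_width": finger opening in m; "grasp_force": force on a finger pad.
Only numpy, scipy, OpenCV 4.12 (cv2) and the standard library are available. Lean on these libraries where they do the work, as an engineer would, in place of code of your own. Each camera call takes 0.05 s, during which the arm holds its last target. There are 200 camera calls.

## Task

Take the front ticket carrier (the one nearest the end stop) off the waiting rail, lifting it over the end stop, and pass it over the end stop of the other rail, the one with the hinged keeper arm, so that it hangs there between the keeper and the post. Then press the raised keeper arm down across the rail until it clicks and stays, locking the ticket in. Leave the other ticket hanging on the waiting rail and do not disturb the things round about.

Things in the scene. Friction and masses are not known exactly. Their poses are not given: they have to be found in the camera images.
- ticket_front: ticket to move, nearest the waiting rail's end stop: steel plate 56x56x5 mm with blank card, under a closed loop 36 mm wide (y), 8 thick (x), under a black grip. 0.12 kg. Origin: apex under the loop's inverted-V roof, where it hangs on the bar; z up, x along the bar, card faces -x. Loop window 24 mm wide, z 0 to -46; plate z -46 to -102 mm. Both tickets hang upright, square to the bar
- front_grip (a point): middle of the front ticket's grip, 35 mm above its origin: a block 12 mm (along the bar) by 16 mm (across it), 42 mm tall (z +14 to +56 mm over the ticket's origin), to pinch from above across its 16 mm
- ticket_back: ticket that stays, nearer the post of the waiting rail, 50 to 100 mm behind the front one; same make, size, origin and axes
- wait_stand: waiting rail, fixed steel stand, no keeper. Origin on the table under the front face of its 24 mm square post. A round bar 10 mm thick runs from the post along the stand's own -x (to the robot), top 165 mm above the table; a hanging ticket's origin is 166 mm up. A closed loop leaves the bar only over its end stop (see point)
- wait_stop (a point): tip of the waiting rail's upturned end stop, 155 mm in front of the post and 14 mm above the bar's top; front face 5 mm further. A ticket raised 15 to 34 mm above hanging height (25 is best) clears stop and bar; 45 mm in front of the stop it is free
- lock_stand: locking rail, fixed steel stand with a keeper arm on its +y side; bar, post, origin, axes and heights as on the waiting rail. The keeper (blade 10 mm wide) crosses the bar at x = -85 mm; a ticket hangs safely behind it with its origin at x -74 to -18 mm (-45 is the middle). A collar 12 mm long, 22 thick, sits on the bar at the post
- lock_stop (a point): tip of the locking rail's upturned end stop; same measures as on the waiting rail
- keeper (a joint): keeper arm: 0 raised (60 degrees above level, tip leaning to the bar), 1.05 rad down, level across the bar. Sprung: let go before about 0.85 it rises again; beyond, a detent pulls it down and holds it. Takes 2 to 8 N of closed fingertips straight down, centred 15 to 30 mm from its pin towards the bar, to the height of the blade when down. Hinge axis along the bar
- keeper_pin (a point): keeper's hinge pin: x = -85, y = +72, z = +167 mm in the locking stand's frame. When down, the blade's top is 6 mm and the roller's top 10 mm above the pin
- keeper_tip (a point): centre of the free-turning roller (12 mm thick, 15 mm long) in the 24 mm wide fork at the keeper's tip, 60 mm from the pin: 26 mm nearer the bar and 54 mm above the pin when raised
- timer: white wind-up kitchen timer, 62 mm across, 50 mm tall, bystander; origin under its centre
- box_cutter: orange safety cutter 90x42x22 mm, bystander; origin under its centre
- hinged_tin: small hinged tin, white with a green lid, 65x94x27 mm, bystander; origin under its centre
- marker_black: black marker pen 135 mm long, 13 mm thick, bystander; origin under its centre
- weight_100: brass check weight, 33 mm across, 24 mm tall, bystander; origin under its centre

How it is judged:
On the way, in this order (a step that is already met when the one before it is completed fails the run):
1. the front ticket is off the waiting rail, clear beyond its end stop, and held up (x of ticket_front in the frame of wait_stand below -0.166 m and height (world z) of ticket_front above 0.14 m), for 0.04 s.
2. the front ticket hangs on the locking rail between keeper and post while the keeper is still raised (x of ticket_front in the frame of lock_stand between -0.0765 and -0.012 m and y of ticket_front in the frame of lock_stand between -0.012 and 0.012 m and z of ticket_front in the frame of lock_stand between 0.1598 and 0.1718 m and value of joint keeper below 0.5 rad), for 0.2 s.
At the end, for the whole second after the job is handed in: Front ticket at rest on the locking rail's bar (origin 12 to 76 mm before the post, within 12 mm of the bar's line, 6 mm of hanging height, 0.2 rad of upright); keeper held down (joint above 0.98); other ticket still hanging at rest on the waiting rail (x of ticket_front in the frame of lock_stand between -0.0765 and -0.012 m and y of ticket_front in the frame of lock_stand between -0.012 and 0.012 m and z of ticket_front in the frame of lock_stand between 0.1598 and 0.1718 m and angle between ticket_front's own z axis and vertical below 0.2 rad and linear speed of each of ticket_front, ticket_back below 0.03 m/s and value of joint keeper above 0.98 rad and x of ticket_back in the frame of wait_stand between -0.152 and 0 m and y of ticket_back in the frame of wait_stand between -0.015 and 0.015 m and z of ticket_back in the frame of wait_stand between 0.1578 and 0.1958 m); the robot touches nothing.
It fails at once if a ticket falls (its origin sinks below 120 mm) (height (world z) of any of ticket_front, ticket_back below 0.12 m).
It fails at once if a loose thing round about is moved by more than 20 mm (distance of any of timer, box_cutter, hinged_tin, marker_black, weight_100 from where it was at the start of the episode above 0.02 m).
It also fails if it takes over 54 s, if anything falls off the work surface, if the arm or the gripper's body presses on something with over 40 N, if the wrist force passes 120 N, or if a joint passes its speed limit or range.

## Working session

There is one attempt and no reset: what is moved stays moved. The work goes in short steps, Python scripts to look and compute and a tool call to move; the robot and the scene stay as the last step left them, time stands still between calls to the robot, and variables do not carry over. Pictures are saved under pics/ and viewed, at most 10 in all, crops included, and the job is handed in when it is done.

Besides the shell and the picture viewer there is one more tool, called after ">>>" as name(argument=value, ...) on one line, values as JSON. move_arm: Moves the arm, as the interface text tells. Its arguments: {"type":"object","properties":{"travel":{"type":"array"},"rot":{"type":"array"},"gripper":{"type":"array"},"newtons":{"type":"number"}},"required":["travel","rot","gripper"]}

```bash
ls; mkdir -p pics; python3 - <<'E'
from rig import robot
import cv2,numpy as np
np.set_printoptions(precision=4,suppress=True)
o=robot.get_obs();print(o)
print(robot.tcp_to_grasp)
for c in ["side","top","wrist"]:
    im=robot.read_camera(c);cv2.imwrite(f"pics/{c}0.png",im[:,:,::-1]);print(c,robot.camera_params(c))
    for n in ["ticket_front","front_grip","wait_stop","lock_stop","keeper_pin","keeper_tip","wait_stand","lock_stand"]:
        print(n,[(np.round(d["position"],1).tolist(),round(d["conf"],2)) for d in robot.boxes_of(n,c)][:4])
E
```

```text
pics
{'time_s': 0.0, 'joints': array([-1.262 ,  0.3427,  1.525 ,  0.    ,  1.2754, -0.146 ]), 'joint_velocities': array([-0.0011,  0.0007, -0.001 , -0.0003, -0.0002,  0.    ]), 'joint_efforts': array([ -0.001 , -43.124 , -24.4218,   0.0717,   0.0559,  -0.0002]), 'eef_pos': array([ 0.2305, -0.4712,  0.226 ]), 'eef_rot': array([-0.0008,  0.9743,  0.2254, -0.0001]), 'ft_force': array([0.177 , 0.1601, 0.5377]), 'wrist_torque': array([-0.022 ,  0.0078,  0.0436]), 'grasp_force': 0.0, 'gripper_width': 0.0915049850195815}
-0.0188
side {'vertical_fov': 57.71497826240184, 'cx': 316.4576869473958, 'cy': 204.5085070184522, 'pose': array([[-0.8723, -0.2837,  0.3982,  0.0857],
       [-0.4888,  0.4903, -0.7216,  0.7588],
       [ 0.0094, -0.8241, -0.5664,  0.7701],
       [ 0.    ,  0.    ,  0.    ,  1.    ]])}
ticket_front [([291.7, 261.3], 0.77)]
front_grip [([289.0, 259.3], 0.91)]
wait_stop [([265.2, 272.3], 0.77), ([320.4, 177.2], 0.69), ([386.1, 207.3], 0.64)]
lock_stop [([312.2, 212.3], 0.6)]
keeper_pin [([312.3, 215.0], 0.97)]
keeper_tip []
wait_stand [([269.2, 269.7], 0.94)]
lock_stand [([
[... 314 characters left out ...]
[([265.7, 211.3], 0.55), ([435.2, 238.1], 0.28)]
front_grip []
wait_stop [([274.9, 186.4], 0.57)]
lock_stop [([363.2, 176.8], 0.95)]
keeper_pin [([366.1, 179.0], 0.61)]
keeper_tip [([201.9, 227.1], 0.68), ([361.4, 184.7], 0.6)]
wait_stand [([274.6, 187.4], 0.76)]
lock_stand [([363.9, 176.6], 0.71)]
wrist {'vertical_fov': 65.70646984690485, 'cx': 324.39414934217143, 'cy': 202.3462048610826, 'T_tool_cam': array([[ 0.0005, -0.9621, -0.2727,  0.0732],
       [ 1.    ,  0.0007, -0.0004, -0.0005],
       [ 0.0006, -0.2727,  0.9621, -0.1579],
       [ 0.    ,  0.    ,  0.    ,  1.    ]])}
ticket_front []
front_grip []
wait_stop []
lock_stop []
keeper_pin []
keeper_tip []
wait_stand []
lock_stand []
```

```bash
python3 - <<'E'
import cv2
t=cv2.imread("pics/top0.png");s=cv2.imread("pics/side0.png")
cv2.imwrite("pics/topc.png",cv2.resize(t[110:280,200:430],None,fx=3.4,fy=3.4,interpolation=cv2.INTER_CUBIC))
cv2.imwrite("pics/sidec.png",cv2.resize(s[120:350,190:440],None,fx=2.6,fy=2.6,interpolation=cv2.INTER_CUBIC))
E
```

```text
(no output)
```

View pics/topc.png

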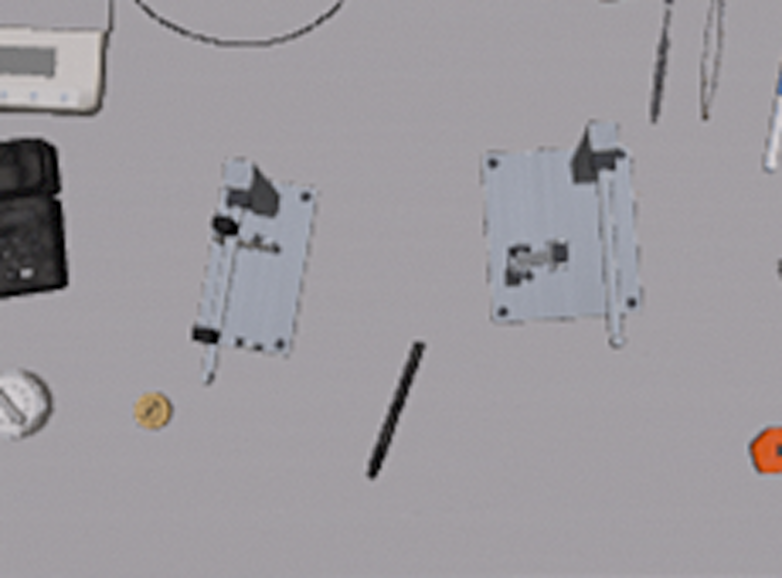

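View pics/sidec.png

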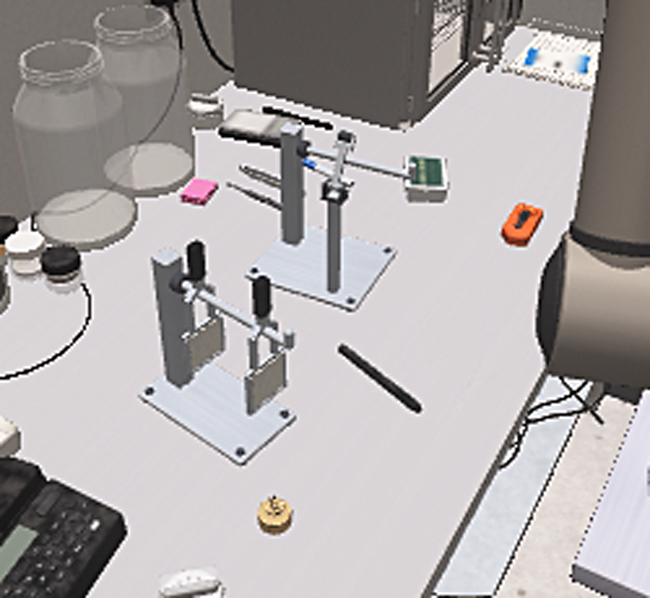

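```bash
cat > h.py <<'E'
import numpy as np,cv2
from rig import robot
from scipy.optimize import least_squares
from scipy.spatial.transform import Rotation as R
np.set_printoptions(precision=4,suppress=True)
def P(c):
    p=robot.camera_params(c);return p,200/np.tan(np.radians(p["vertical_fov"]/2))
def toolT(o=None):
    o=o or robot.get_obs();T=np.eye(4);q=o["eef_rot"]
    T[:3,:3]=R.from_quat([q[1],q[2],q[3],q[0]]).as_matrix();T[:3,3]=o["eef_pos"];return T
def ray(c,uv,T=None):
    p,f=P(c);d=np.array([uv[0]-p["cx"],uv[1]-p["cy"]])/f
    if c=="wrist":
        r=np.hypot(*d);v=np.r_[d*np.sin(r)/max(r,1e-9),np.cos(r)];M=T@p["T_tool_cam"]
    else: v=np.r_[d,1];M=p["pose"]
    return M[:3,3],M[:3,:3]@v
def atz(c,uv,z,T=None):
    o,d=ray(c,uv,T);return o+d*(z-o[2])/d[2]
def proj(c,X,T=None):
    p,f=P(c);M=T@p["T_tool_cam"] if c=="wrist" else p["pose"]
    v=np.linalg.inv(M)@np.r_[X,1];v=v[:3]
    if c=="wrist":
        r=np.hypot(v[0],v[1]);a=np.arctan2(r,v[2]);d=v[:2]/r*a
    else: d=v[:2]/v[2]
    return d*f+[p["cx"],p["cy"]]
def st(p,l):
    c,s=np.cos(p[2]),np.sin(p[2]);return np.array([p[0]+c*l[0]-s*l[1],p[1]+s*l[0]+c*l[1],l[2]])
E
python3 - <<'E'
from h import *
tp=lambda u,v:(200+u/3.4,110+v/3.4); sd=lambda u,v:(190+u/2.6,120+v/2.6)
for n,c,uv,z in [("wstop","top",tp(209,376),.177),("wstop","side",sd(289,335),.177),("fgrip","top",tp(206,331),.22),("fgriptop","side",sd(262,280),.222),("bgrip","top",tp(226,222),.22),("bgrip","side",sd(195,245),.222),
 ("wbarmid","top",tp(217,290),.165),("wbar","side",sd(225,300),.16),("wcollar?","side",sd(180,285),.16),("wpost","top",tp(240,185),.165),
 ("lstop","top",tp(617,340),.177),("lstop","side",sd(409,168),.177),("lbar","top",tp(607,185),.165),("lbar","side",sd(320,155),.16),("tip","top",tp(560,252),.221),("tip","side",sd(346,137),.221),("pin","top",tp(515,263),.167),("pin","side",sd(334,190),.167)]:
    print(n,c,atz(c,uv,z))
E
```

```text
wstop top [0.4475 0.1786 0.177 ]
wstop side [0.4414 0.1892 0.177 ]
fgrip top [0.4819 0.1738 0.22  ]
fgriptop side [0.4764 0.1789 0.222 ]
bgrip top [0.5676 0.1591 0.22  ]
bgrip side [0.5636 0.1649 0.222 ]
wbarmid top [0.5183 0.1749 0.165 ]
wbar side [0.5354 0.1597 0.16  ]
wcollar? side [0.5896 0.1627 0.16  ]
wpost top [0.6054 0.1567 0.165 ]
lstop top [ 0.4759 -0.1521  0.177 ]
lstop side [ 0.4727 -0.1415  0.177 ]
lbar top [ 0.6044 -0.1468  0.165 ]
lbar side [ 0.595  -0.1392  0.16  ]
tip top [ 0.543  -0.1031  0.221 ]
tip side [ 0.5382 -0.1009  0.221 ]
pin top [ 0.5397 -0.0703  0.167 ]
pin side [ 0.5347 -0.0667  0.167 ]
```

>>> move_arm(travel=[[0, 0, -2.5], [0, 0, -2.5], [0, 0, -2.5], [0, 0, -2.5], [0, 0, -2.5], [1.03, -3.57, 0], [1.03, -3.57, 0], [1.03, -3.57, 0], [1.03, -3.57, 0], [1.03, -3.57, 0], [1.03, -3.57, 0], [1.03, -3.57, 0], [1.03, -3.57, 0], [1.03, -3.57, 0], [1.03, -3.57, 0], [1.03, -3.57, 0], [1.03, -3.57, 0], [1.03, -3.57, 0], [1.03, -3.57, 0], [0, 0, 0]], rot=[[0, 0, 0.122], [0, 0, 0.122], [0, 0, 0.122], [0, 0, 0.122], [0, 0, 0.122], [0, 0, 0], [0, 0, 0], [0, 0, 0], [0, 0, 0], [0, 0, 0], [0, 0, 0], [0, 0, 0], [0, 0, 0], [0, 0, 0], [0, 0, 0], [0, 0, 0], [0, 0, 0], [0, 0, 0], [0, 0, 0], [0, 0, 0]], gripper=[1, 1, 1, 1, 1, 1, 1, 1, 1, 1, 1, 1, 1, 1, 1, 1, 1, 1, 1, 1])

```text
time_s: 3.02
eef_pos: [0.4518, 0.0051, 0.3515]
eef_rot: [-0.001, 0.997, -0.075, 0.0]
ft_force: [-0.2, 0.6, -0.5]
gripper_width: 0.0921
grasp_force: 0.0
```

```bash
python3 - <<'E'
from h import *
import json
T=toolT();np.save("T1.npy",T);im=robot.read_camera("wrist");cv2.imwrite("pics/w1.png",im[:,:,::-1]);print(T, robot.get_obs()["time_s"])
for n in ["ticket_front","front_grip","keeper_tip","keeper_pin","wait_stop","lock_stop"]:
    print(n,[(np.round(d["position"],1).tolist(),round(d["conf"],2)) for d in robot.boxes_of(n,"wrist")][:4])
g=cv2.resize(im[:,:,::-1],(800,500),interpolation=cv2.INTER_CUBIC);cv2.imwrite("pics/w1b.png",g)
E
```

```text
[[ 0.9889 -0.1487  0.0007  0.4518]
 [-0.1487 -0.9889  0.0025  0.0051]
 [ 0.0003 -0.0025 -1.      0.3515]
 [ 0.      0.      0.      1.    ]] 3.0667
ticket_front [([412.4, 89.1], 0.71), ([185.7, 179.6], 0.59), ([310.4, 176.2], 0.58)]
front_grip [([193.8, 178.8], 0.67)]
keeper_tip [([413.4, 88.5], 0.8)]
keeper_pin [([397.3, 65.1], 0.7)]
wait_stop [([210.7, 114.4], 0.73)]
lock_stop [([399.8, 69.5], 0.98)]
```

View pics/w1b.png

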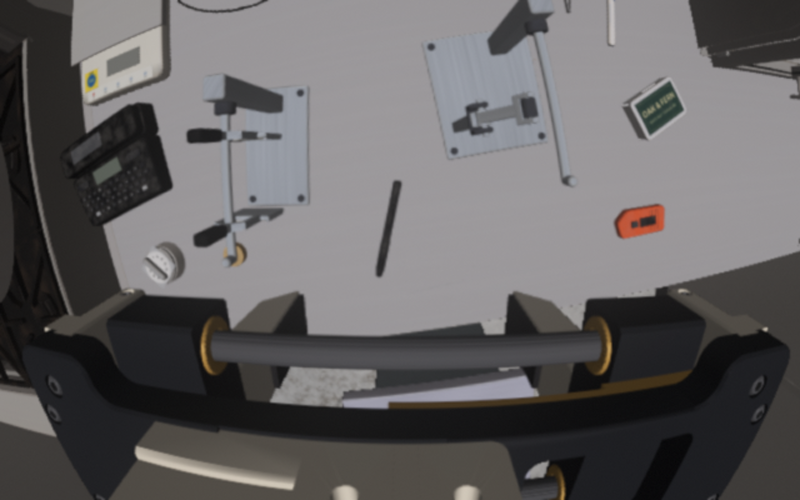

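```bash
python3 - <<'E'
import cv2,numpy as np
w=cv2.imread("pics/w1.png")
a=cv2.resize(w[55:215,130:240],None,fx=3.5,fy=3.5,interpolation=cv2.INTER_CUBIC)
b=cv2.resize(w[0:160,355:465],None,fx=3.5,fy=3.5,interpolation=cv2.INTER_CUBIC)
cv2.imwrite("pics/w1c.png",np.hstack([a,b]));print(a.shape)
E
```

```text
(560, 385, 3)
```

View pics/w1c.png

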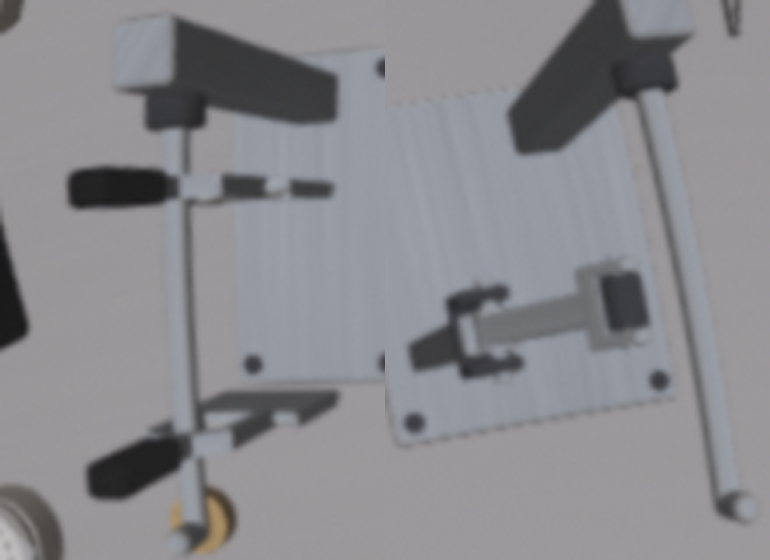

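```bash
python3 - <<'E'
from h import *
T=np.load("T1.npy")
A=lambda u,v:np.array([130+u/3.5,55+v/3.5]); B=lambda u,v:np.array([355+(u-385)/3.5,v/3.5])
tp=lambda u,v:np.array((200+u/3.4,110+v/3.4)); sd=lambda u,v:np.array((190+u/2.6,120+v/2.6))
# (cam,uv,local,weight)
W=[("wrist",A(180,541),(-.155,0,.178)),("wrist",A(176,130),(-.012,0,.162)),("top",tp(209,376),(-.155,0,.178)),("side",sd(289,335),(-.155,0,.178)),("side",sd(190,287),(-.012,0,.16))]
L=[("wrist",B(742,506),(-.155,0,.178)),("wrist",B(650,92),(-.012,0,.162)),("wrist",B(625,302),(-.085,.046,.222)),("wrist",B(472,332),(-.085,.072,.168)),
 ("top",tp(617,340),(-.155,0,.178)),("side",sd(409,168),(-.155,0,.178)),("top",tp(560,252),(-.085,.046,.222)),("side",sd(346,137),(-.085,.046,.222)),("side",sd(334,190),(-.085,.072,.168))]
wt={"wrist":1,"top":1.2,"side":1.0}
def fit(obs,p0):
    def r(p): return np.concatenate([(proj(c,st(p,l),T)-uv)*wt[c] for c,uv,l in obs])
    s=least_squares(r,p0,loss="soft_l1",x_scale=[.01,.01,.05]);print(s.x);print(np.array([proj(c,st(s.x,l),T)-uv for c,uv,l in obs]).round(1).tolist());return s.x
w=fit(W,[.6,.158,-.15]);l=fit(L,[.63,-.145,.05])
np.save("w.npy",w);np.save("l.npy",l)
# tickets: x along bar
for n,pts in [("f",[("wrist",A(100,480),.056),("wrist",A(188,445),.014),("top",tp(206,331),.056),("side",sd(262,280),.056)]),("b",[("wrist",A(75,188),.056),("wrist",A(178,187),.014),("top",tp(226,222),.056),("side",sd(195,245),.056)])]:
    for c,uv,dz in pts:
        X=atz(c,uv,.166+dz,T);d=X[:2]-w[:2];cs,sn=np.cos(w[2]),np.sin(w[2]);print(n,c,X,[cs*d[0]+sn*d[1],-sn*d[0]+cs*d[1]])
E
```

```text
[ 0.5989  0.1566 -0.1625]
[[0.2, 1.4], [0.1, -0.6], [-1.2, 0.5], [-0.0, -2.7], [-2.2, -1.3]]
[ 0.6296 -0.1417  0.0594]
[[0.9, 1.2], [-0.4, -0.2], [-1.3, 0.1], [5.5, -0.8], [-0.4, 0.3], [0.6, -1.8], [-0.8, 0.3], [-1.1, -0.6], [-0.4, -2.0]]
f wrist [0.4805 0.1793 0.222 ] [np.float64(-0.12051709021264244), np.float64(0.0032155599140548836)]
f wrist [0.4802 0.168  0.18  ] [np.float64(-0.11895407303608181), np.float64(-0.00801579992175136)]
f top [0.4818 0.1735 0.222 ] [np.float64(-0.11831037280426228), np.float64(-0.0023097402504302193)]
f side [0.4764 0.1789 0.222 ] [np.float64(-0.1244708597628465), np.float64(0.0022021086910771447)]
b wrist [0.5676 0.1669 0.222 ] [np.float64(-0.03251922993496103), np.float64(0.005041599456322925)]
b wrist [0.5645 0.1528 0.18  ] [np.float64(-0.03335739392687816), np.float64(-0.009355338775418817)]
b top [0.5673 0.1587 0.222 ] [np.float64(-0.03149797459813123), np.float64(-0.00303181598787928)]
b side [0.5636 0.1649 0.222 ] [np.float64(-0.036213748609752516), np.float64(0.0024400335310519744)]
```

>>> move_arm(travel=[[0, -3.47, 0], [0, -3.47, 0], [0, -3.47, 0], [0, -3.47, 0], [0.1, -3.46, 0], [0, 0, 3.3], [0, 0, 3.3], [0, 0, 3.3], [0, 0, 3.3], [0, 0, 0], [0, 0, 0]], rot=[[0, 0, 0.013], [0, 0, 0], [0, 0, 0], [0, 0, 0], [0, 0, 0], [0, 0, 0], [0, 0, 0], [0, 0, 0], [0, 0, 0], [0, 0, 0], [0, 0, 0]], gripper=[1, 1, 1, 1, 1, 1, 1, 1, 1, 1, 1])

```text
time_s: 4.28
eef_pos: [0.4796, 0.1697, 0.2193]
eef_rot: [0.0, 0.996, -0.085, -0.001]
ft_force: [-0.1, -0.4, 0.5]
gripper_width: 0.0917
grasp_force: 0.0
```

```bash
python3 - <<'E'
from h import *
T=toolT();im=robot.read_camera("wrist")
w=np.load("w.npy");d=T[:2,3]-w[:2];c,s=np.cos(w[2]),np.sin(w[2]);print(T[:3,3],c*d[0]+s*d[1],-s*d[0]+c*d[1],np.arctan2(T[1,0],T[0,0]))
for l in [(-.155,0,.179),(-.12,0,.222),(-.033,0,.222)]: print(proj("wrist",st(w,l),T))
cv2.imwrite("pics/w2.png",cv2.resize(im[:,:,::-1],(800,500)))
E
```

```text
[0.4796 0.1697 0.2193] -0.11988780315605627 -0.00636497136148783 -0.16979531996801306
[316.3548 271.1053]
[313.4947 252.9846]
[310.9564  89.1063]
```

View pics/w2.png

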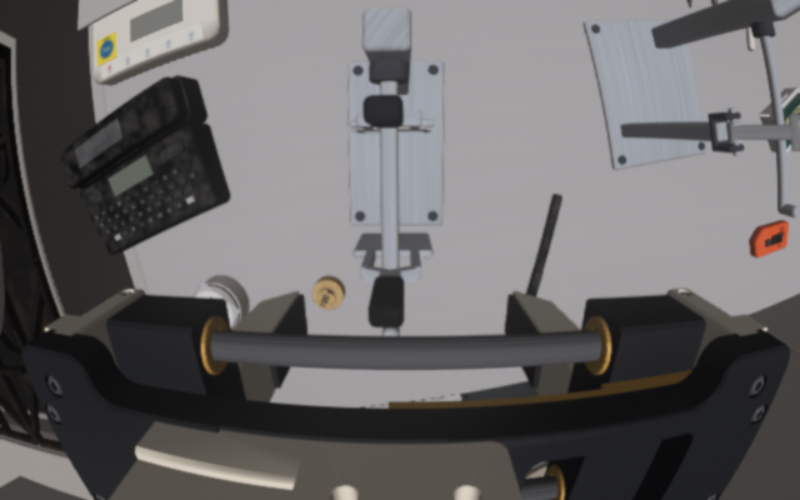

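>>> move_arm(travel=[[0, -0.85, 0], [0, 0, 1.6], [0, 0, 1.6], [0, 0, 0], [0, 0, 0], [0, 0, 0], [0, 0, 0], [0, 0, 0], [0, 0, 0], [0, 0, 0], [0, 0, 0], [0, 0, 0]], rot=[[0, 0, 0], [0, 0, 0], [0, 0, 0], [0, 0, 0], [0, 0, 0], [0, 0, 0], [0, 0, 0], [0, 0, 0], [0, 0, 0], [0, 0, 0], [0, 0, 0], [0, 0, 0]], gripper=[1, 1, 1, 1, 0, -0.3, -0.6, -0.8, -1, -1, -1, -1], newtons=20)

```text
time_s: 5.33
eef_pos: [0.4814, 0.1791, 0.1878]
eef_rot: [0.0, 0.996, -0.084, 0.0]
ft_force: [-0.3, -0.4, -0.6]
gripper_width: 0.043
grasp_force: 0.0
```

>>> move_arm(travel=[[0, 0, 0], [0, 0, 0], [0, 0, 0], [0, 0, 0], [0, 0, 0], [0, 0, 0], [0, 0, 0], [0, 0, 0]], rot=[[0, 0, 0], [0, 0, 0], [0, 0, 0], [0, 0, 0], [0, 0, 0], [0, 0, 0], [0, 0, 0], [0, 0, 0]], gripper=[-1, -1, -1, -1, -1, -1, -1, -1], newtons=20)

```text
time_s: 6.0
eef_pos: [0.4813, 0.1789, 0.1877]
eef_rot: [0.0, 0.996, -0.084, 0.0]
ft_force: [0.0, -1.2, 2.3]
gripper_width: 0.0159
grasp_force: 20.0
```

>>> move_arm(travel=[[0, 0, -0.8], [0, 0, -0.8], [0, 0, -0.8], [0, 0, 0], [0, 0, 0]], rot=[[0, 0, 0], [0, 0, 0], [0, 0, 0], [0, 0, 0], [0, 0, 0]], gripper=[-1, -1, -1, -1, -1], newtons=25)

```text
time_s: 6.42
eef_pos: [0.4817, 0.1793, 0.2125]
eef_rot: [-0.0, 0.996, -0.084, 0.001]
ft_force: [-0.4, -0.4, -1.2]
gripper_width: 0.0159
grasp_force: 25.0
```

```bash
python3 - <<'E'
from h import *
T=toolT();print(T[:3,3]);im=robot.read_camera("side");cv2.imwrite("pics/s3.png",cv2.resize(im[200:330,220:400,::-1],None,fx=4,fy=4,interpolation=cv2.INTER_CUBIC))
w=np.load("w.npy")
for l in [(-.12,0,.19),(-.12,0,.088),(-.155,0,.179),(-.12,0,.165)]: print(((proj("side",st(w,l))-[220,200])*4).round())
E
```

```text
[0.4817 0.1793 0.2125]
[282. 147.]
[286. 266.]
[325. 183.]
[283. 177.]
```

View pics/s3.png

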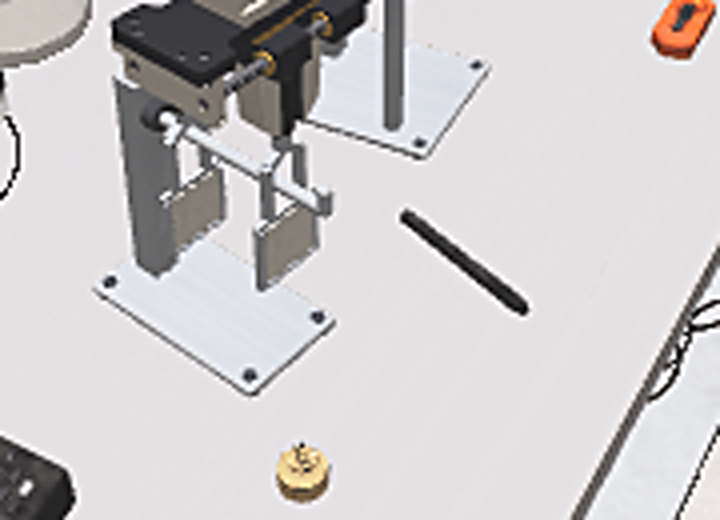

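>>> move_arm(travel=[[-1, 0, 0], [-1, 0, 0], [-1.5, 0, 0], [-1.5, 0, 0], [-1.5, 0, 0], [-1.5, 0, 0], [-1.5, 0, 0], [0, 0, 0], [0.5, 2, 0], [0.8, 3.2, 0], [0.9, 3.6, 0], [0.9, 3.6, 0], [0.9, 3.6, 0], [0.9, 3.6, 0], [0.9, 3.6, 0], [0.9, 3.6, 0], [0.9, 3.6, 0], [0.9, 3.6, 0], [0, 0, 0], [0, 0, 0]], rot=[[0, 0, 0], [0, 0, 0], [0, 0, 0], [0, 0, 0], [0, 0, 0], [0, 0, 0], [0, 0, 0], [0, 0, 0], [0, 0, 0], [0, 0, 0], [0, 0, 0], [0, 0, 0], [0, 0, 0], [0, 0, 0], [0, 0, 0], [0, 0, 0], [0, 0, 0], [0, 0, 0], [0, 0, -0.113], [0, 0, -0.113]], gripper=[-1, -1, -1, -1, -1, -1, -1, -1, -1, -1, -1, -1, -1, -1, -1, -1, -1, -1, -1, -1])

```text
time_s: 8.13
eef_pos: [0.4143, -0.1565, 0.2113]
eef_rot: [-0.0, 1.0, 0.029, -0.0]
ft_force: [-0.6, 0.5, -0.3]
gripper_width: 0.0157
grasp_force: 25.0
```

>>> move_arm(travel=[[0, 0, 0], [0, 0, 0]], rot=[[0, 0, 0], [0, 0, 0]], gripper=[-1, -1])

```text
time_s: 8.3
eef_pos: [0.4144, -0.1544, 0.2115]
eef_rot: [-0.0, 1.0, 0.027, -0.0]
ft_force: [0.1, 0.9, -0.3]
gripper_width: 0.0153
grasp_force: 25.0
```

```bash
python3 - <<'E'
from h import *
o=robot.get_obs();T=toolT();im=robot.read_camera("wrist");np.save("T4.npy",T);
cv2.imwrite("pics/w4.png",cv2.resize(im[0:290,200:560,::-1],None,fx=2,fy=2,interpolation=cv2.INTER_CUBIC))
l=np.load("l.npy");d=T[:2,3]-l[:2];c,s=np.cos(l[2]),np.sin(l[2]);print(o["time_s"],o["gripper_width"],T[:3,3],c*d[0]+s*d[1],-s*d[0]+c*d[1],np.arctan2(T[1,0],T[0,0]))
for q in [(-.155,0,.178),(-.012,0,.163),(-.085,.046,.222),(-.085,.072,.167)]: print(((proj("wrist",st(l,q),T)-[200,0])*2).round())
E
```

```text
8.3 0.015262432493804037 [ 0.4144 -0.1544  0.2115] -0.2156509070476651 9.62040957103831e-05 0.054265186777929054
[250. 273.]
[ 248. -116.]
[61. 15.]
[34. 76.]
```

View pics/w4.png

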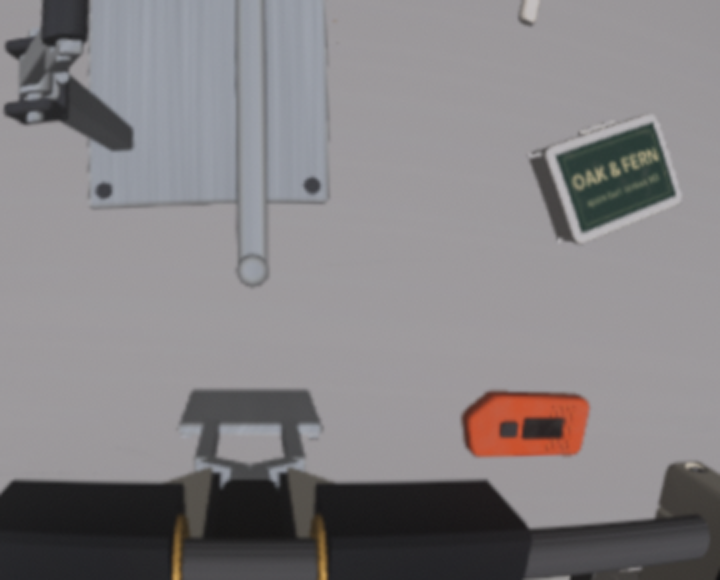

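>>> move_arm(travel=[[1, 0, 0], [1.4, 0, 0], [1.5, 0, 0], [1.5, 0, 0], [1.5, 0, 0], [1.5, 0, 0], [1.5, 0, 0], [1.5, 0, 0], [1.5, 0, 0], [1.5, 0, 0], [1.5, 0, 0], [1.2, 0, 0], [0, 0, 0], [0, 0, 0]], rot=[[0, 0, -0.005], [0, 0, 0], [0, 0, 0], [0, 0, 0], [0, 0, 0], [0, 0, 0], [0, 0, 0], [0, 0, 0], [0, 0, 0], [0, 0, 0], [0, 0, 0], [0, 0, 0], [0, 0, 0], [0, 0, 0]], gripper=[-1, -1, -1, -1, -1, -1, -1, -1, -1, -1, -1, -1, -1, -1])

```text
time_s: 9.52
eef_pos: [0.5857, -0.1429, 0.2111]
eef_rot: [-0.0, 1.0, 0.032, -0.0]
ft_force: [-0.4, -0.1, -1.3]
gripper_width: 0.0157
grasp_force: 25.0
```

```bash
python3 - <<'E'
from h import *
o=robot.get_obs();T=toolT();im=robot.read_camera("side")
cv2.imwrite("pics/s5.png",cv2.resize(im[150:260,260:400,::-1],None,fx=5,fy=5,interpolation=cv2.INTER_CUBIC))
l=np.load("l.npy");d=T[:2,3]-l[:2];c,s=np.cos(l[2]),np.sin(l[2]);print(o["time_s"],o["gripper_width"],T[:3,3],c*d[0]+s*d[1],-s*d[0]+c*d[1])
E
```

```text
9.5167 0.015686061458822707 [ 0.5857 -0.1429  0.2111] -0.043921241174927864 0.0013590878667612898
```

View pics/s5.png

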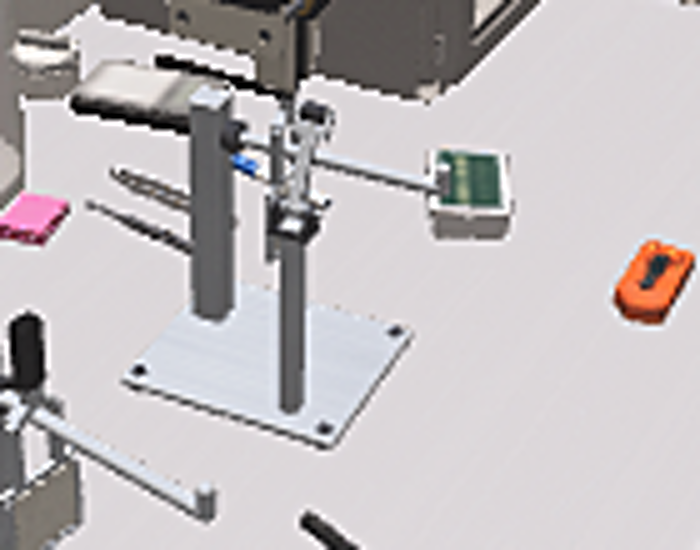

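>>> move_arm(travel=[[0, 0, 0.8], [0, 0, 0.8], [0, 0, 0.6], [0, 0, 0.1], [0, 0, 0]], rot=[[0, 0, 0], [0, 0, 0], [0, 0, 0], [0, 0, 0], [0, 0, 0]], gripper=[-1, -1, -1, -1, -1])

```text
time_s: 9.98
eef_pos: [0.5847, -0.144, 0.1883]
eef_rot: [0.0, 1.0, 0.031, -0.0]
ft_force: [0.3, -0.1, -1.1]
gripper_width: 0.0157
grasp_force: 25.0
```

>>> move_arm(travel=[[0, 0, 0.1], [0, 0, 0], [0, 0, 0], [0, 0, 0], [0, 0, 0], [0, 0, 0], [0, 0, 0], [0, 0, 0]], rot=[[0, 0, 0], [0, 0, 0], [0, 0, 0], [0, 0, 0], [0, 0, 0], [0, 0, 0], [0, 0, 0], [0, 0, 0]], gripper=[-1, -1, -0.65, -0.55, -0.4, -0.2, -0.1, -0.1])

```text
time_s: 10.65
eef_pos: [0.5853, -0.1436, 0.1875]
eef_rot: [-0.0, 1.0, 0.031, -0.0]
ft_force: [-0.3, -0.3, -1.4]
gripper_width: 0.0402
grasp_force: 0.0
```

>>> move_arm(travel=[[0, 0, -1], [0, 0, -2], [0, 0, -3.5], [0, 0, -3.7], [-2, -2.4, 0], [-2, -2.4, 0], [0, 0, 0], [0, 0, 0]], rot=[[0, 0, 0], [0, 0, 0], [0, 0, 0], [0, 0, 0], [0, 0, 0], [0, 0, 0], [0, 0, 0], [0, 0, 0]], gripper=[-0.1, -0.1, -0.1, -0.1, -1, -1, -1, -1])

```text
time_s: 11.32
eef_pos: [0.5418, -0.0974, 0.2912]
eef_rot: [0.0, 0.999, 0.032, 0.001]
ft_force: [0.7, -0.5, 0.5]
gripper_width: 0.0194
grasp_force: 0.0
```

```bash
python3 - <<'E'
from h import *
o=robot.get_obs();T=toolT();im=robot.read_camera("wrist");s5=robot.read_camera("side")
a=cv2.resize(im[0:300,160:500,::-1],(510,450));b=cv2.resize(s5[140:260,265:340,::-1],(281,450),interpolation=cv2.INTER_CUBIC)
cv2.imwrite("pics/w6.png",np.hstack([a,b]))
l=np.load("l.npy");d=T[:2,3]-l[:2];c,s=np.cos(l[2]),np.sin(l[2]);print(o["time_s"],o["gripper_width"],T[:3,3],c*d[0]+s*d[1],-s*d[0]+c*d[1])
for q in [(-.044,0,.222),(-.085,.046,.222),(-.085,.072,.167)]: print(((proj("wrist",st(l,q),T)-[160,0])*1.5).round(),((proj("side",st(l,q))-[265,140])*3.75+[510,0]).round())
E
```

```text
11.3167 0.019357724641515774 [ 0.5418 -0.0974  0.2912] -0.08504432768526834 0.049351754044035454
[347. 242.] [703.  86.]
[254. 320.] [724. 120.]
[211. 293.] [709. 193.]
```

View pics/w6.png

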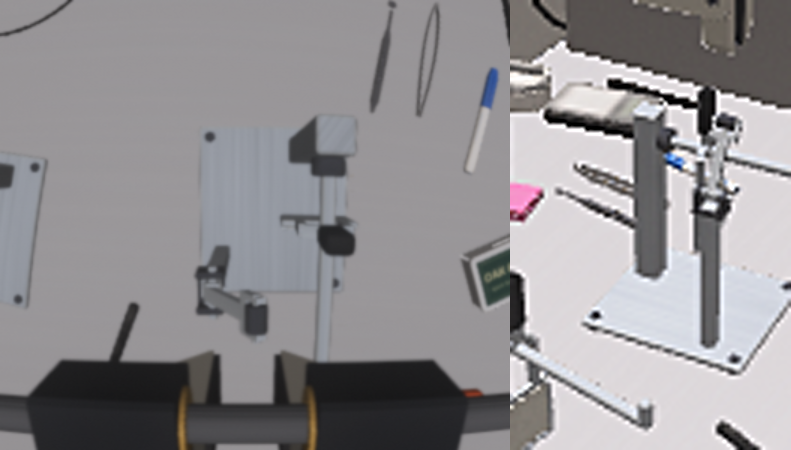

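>>> move_arm(travel=[[0, 0.2, 0], [0, 0, 2], [0, 0, 2], [0, 0, 1.2], [0, 0, 1], [0, 0, 1], [0, 0, 1], [0, 0, 1], [0, 0, 1], [0, 0, 0.7], [0, 0, 0]], rot=[[0, 0, 0], [0, 0, 0], [0, 0, 0], [0, 0, 0], [0, 0, 0], [0, 0, 0], [0, 0, 0], [0, 0, 0], [0, 0, 0], [0, 0, 0], [0, 0, 0]], gripper=[-1, -1, -1, -1, -1, -1, -1, -1, -1, -1, -1])

```text
time_s: 12.33
eef_pos: [0.542, -0.1004, 0.1791]
eef_rot: [-0.0, 1.0, 0.031, -0.001]
ft_force: [-0.1, -0.2, 0.4]
gripper_width: 0.0007
grasp_force: 0.0
```

>>> move_arm(travel=[[0, 0, 0.3], [0, 0, 0.2], [0, 0, 0.1], [0, 0, 0]], rot=[[0, 0, 0], [0, 0, 0], [0, 0, 0], [0, 0, 0]], gripper=[-1, -1, -1, -1])

```text
time_s: 12.67
eef_pos: [0.5424, -0.1003, 0.1746]
eef_rot: [0.0, 1.0, 0.031, -0.0]
ft_force: [0.3, 0.5, 0.5]
gripper_width: 0.0002
grasp_force: 0.0
```

Little force, as the detent has probably taken it. I'll rise and look.

>>> move_arm(travel=[[0, 0, -1], [0, 0, -3], [0, 0, -4], [0, 0, -4], [0, 0, -4], [-3, 0, 0], [-3, 0, 0], [0, 0, 0]], rot=[[0, 0, 0], [0, 0, 0], [0, 0, 0], [0, 0, 0], [0, 0, 0], [0, 0, 0], [0, 0, 0], [0, 0, 0]], gripper=[-1, -1, -1, -1, -1, -1, -1, -1])

```text
time_s: 13.33
eef_pos: [0.4789, -0.1038, 0.3368]
eef_rot: [0.001, 1.0, 0.031, 0.0]
ft_force: [1.8, 0.4, 0.5]
gripper_width: 0.0007
grasp_force: 0.0
```

```bash
python3 - <<'E'
from h import *
o=robot.get_obs();T=toolT();im=robot.read_camera("wrist");s5=robot.read_camera("side")
a=cv2.resize(im[0:300,160:500,::-1],(510,450));b=cv2.resize(s5[140:260,265:340,::-1],(281,450),interpolation=cv2.INTER_CUBIC)
cv2.imwrite("pics/w7.png",np.hstack([a,b]))
l=np.load("l.npy");print(o["time_s"],T[:3,3])
for q in [(-.044,0,.222),(-.085,.012,.167)]: print(((proj("wrist",st(l,q),T)-[160,0])*1.5).round(),((proj("side",st(l,q))-[265,140])*3.75+[510,0]).round())
E
```

```text
13.3333 [ 0.4789 -0.1038  0.3368]
[328. 124.] [703.  86.]
[297. 190.] [739. 159.]
```

View pics/w7.png

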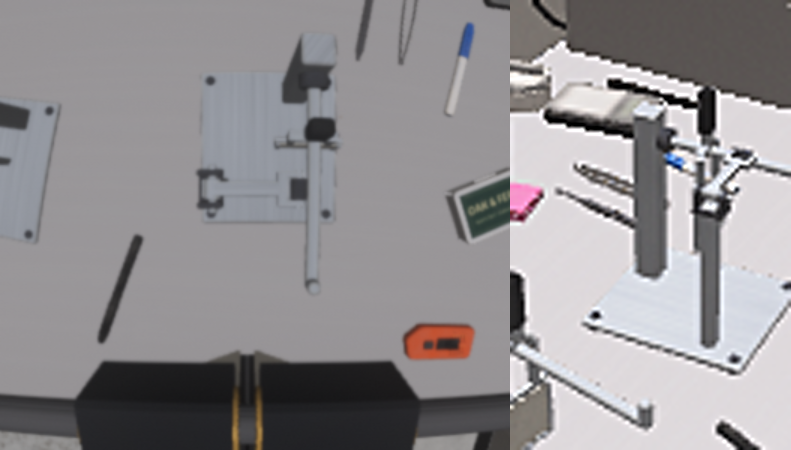

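```bash
python3 -c "
from rig import robot
print(robot.job_done())"
```

```text
the job is handed in; nothing more can be done
None
```

The front ticket hangs on the locking rail behind the keeper, which stayed down in the last pictures after I let go. I handed the job in after about 13 s of robot time; it returned no verdict. I did not re-measure the back ticket or the loose things, but saw nothing disturbed.

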